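# Put the loose gear knobs into the dimpled tray

## Task

Two large ball-shaped gear-lever knobs lie loose on the stockroom bench, beside a small one that is not part of the job. Set them into the two empty dimples of the plywood tray, one in each, so that they stay put. Leave the knob that already sits in the tray where it is.

Things in the scene. Friction and masses are not known exactly. Their poses are not given: they have to be found in the camera images.
- tray: Plywood tray fixed to the bench at any yaw, 270 (x) x 90 (y) x 18 mm. Three equal dimples in a row at x = -85, 0, +85 mm, y = 0: 31 mm across, 11 mm deep; a large knob rests on the rim, sunk 5 mm, its centre 39 mm above the bench. The dimple at x = -85 holds a knob; those at 0 and +85 are empty. Origin: centre of the underside, on the bench; z up.
- knob_a: Loose black ball-shaped gear-lever knob, a sphere of 52 mm diameter, 60 to 130 g, with a small flush brass thread insert; it lies free on the bench and rolls if pushed. Origin: the centre of the sphere (26 mm above the bench while it lies there); axes have no meaning.
- knob_b: The second loose knob, just like knob_a. Loose black ball-shaped gear-lever knob, a sphere of 52 mm diameter, 60 to 130 g, with a small flush brass thread insert; it lies free on the bench and rolls if pushed. Origin: the centre of the sphere (26 mm above the bench while it lies there); axes have no meaning.
- knob_seated: The same kind of knob, 52 mm diameter, already sitting in the tray's dimple at x = -85 mm. Origin: the centre of the sphere.
There are look-alikes about, which are no part of the job. What is shaped like the knob_seated but orange is not meant.

How it is judged:
By the outcome, as a careful person would: the job done as asked, in the order asked, and still so for the second after the job is handed in, with the robot touching nothing.
It also fails if it takes over 53 s, if anything falls off the work surface, if the arm or the gripper's body presses on something with over 40 N, if the wrist force passes 120 N, or if a joint passes its speed limit or range.

## Robot

A 6-joint arm with a two-finger parallel gripper is mounted at the origin on the work surface. World frame = base frame: x ahead of the robot, y to its left, z up, the work surface at z = 0. Lengths are in m, angles in rad, forces in N, time in s.
With the tool pointing down it reaches from about 0.35 to 0.975 m from the base axis. Payload 7.1 kg.
Tool frame: the origin (TCP) lies midway between the tips of the shut fingers; the grasp point (between the pads) lies 19 mm behind it; z points along the fingers, y is the line along which they close (so a half turn about z gives the same grasp; the last joint's range is limited). The gripper opens to 88 mm and grips with 3 to 60 N. Pads are 20 mm wide; open, the fingers measure 115 mm over their backs; the gripper's body (75 mm by 178 mm) begins 61 mm behind the grasp point.
Start: joints at [1.309, 0.423, 1.63, -0, 1.089, -0.019], TCP at [0.15, 0.607, 0.193] pointing down, gripper open.
Joint ranges: [-3, 3], [-0.9, 2.11], [0.09, 2.58], [-1.31, 4.45], [0.11, 2.69], [-2.54, 2.54]. Speed limits (rad/s): [2.39, 2.39, 3.01, 3.14, 3.14, 3.14].

## Interface

Orientations are given as a unit quaternion [w, x, y, z].
In Python, from station import move_pose, movel, movej, command_gripper, wait, inverse_kinematics, read_camera, camera_info, MotionError, job_done, get_time, get_joint_pos, get_qvel, get_effort, get_tcp_pos, get_ee_rot, get_ft_force, get_ft_torque, get_grip_width, get_finger_force gives the robot as it stands. Calls block until the motion is done:
- move_pose(position, orientation): joint-space move of the TCP to a pose.
- movel(position, frame=None, v=0.15, until_force=None): straight line of the TCP; frame=None keeps the orientation; v is the mean speed in m/s. With until_force (N) it stops when the force on the tool has changed by that much, and returns True; else False.
- movej(angles): joint-space move.
- command_gripper(opening): opening from 0.0 (shut) to 1.0 (fully open); the grip force is fixed at half the most; returns when the fingers have stopped.
- wait(seconds).
- inverse_kinematics(position, orientation): joint angles nearest the present ones, or None.
- read_camera(name): name is "scene" or "top"; returns the picture (384x512x3 uint8, red, green, blue); there is no depth.
- camera_info(name): a dict with "intrinsics" (3x3 intrinsics, pixels), "dist" ([k1, k2, p1, p2, k3] as OpenCV has them; the pictures are not rectified), "T" (4x4, takes a point from camera to world coordinates). Camera axes: x right, y up, looking along -z (the intrinsics and any distortion apply to the point x, -y, -z); pixel columns grow to the right and rows downward; lengths in m; the calibration is good to about 2 mm. A picture is of the moment at which its call begins. camera_info takes no time and is no camera call.
A pose or a line that the arm cannot do raises MotionError and nothing moves.
- job_done(): hands the job in; it is judged then, once.
Readings, each from a call of its own:
- get_time(): time.
- get_joint_pos(): joint angles.
- get_qvel(): joint speeds.
- get_effort(): joint torques, N m.
- get_tcp_pos(): TCP position.
- get_ee_rot(): TCP orientation.
- get_ft_force(): force on the tool from outside, world axes, zero at the start.
- get_ft_torque(): the same for the moment, N m.
- get_grip_width(): opening from 0.0 (shut) to 1.0 (fully open).
- get_finger_force(): force on a finger pad.
Only numpy, scipy, OpenCV 4.12 (cv2) and the standard library are available. Lean on these libraries where they do the work, as an engineer would, in place of code of your own. Each camera call takes 0.05 s, during which the arm holds its last target. There are 200 camera calls.

## Working session

There is one attempt and no reset: what is moved stays moved. The work goes in short steps, each a Python script; the robot and the scene stay as the last script left them, time stands still between calls to the robot, and variables do not carry over. Pictures are saved under pics/ and viewed, at most 10 in all, crops included, and the job is handed in when it is done.

```bash
ls; mkdir -p pics; python3 - <<'E'
from station import *
import cv2,numpy as np
np.set_printoptions(precision=4,suppress=True)
for n in("scene","top"):
    im=read_camera(n); cv2.imwrite(f"pics/{n}0.png",im[:,:,::-1]); print(camera_info(n))
print(get_ee_rot(),get_time())
E
```

```text
pics
{'intrinsics': array([[477.8225,   0.    , 258.7746],
       [  0.    , 477.8225, 185.4964],
       [  0.    ,   0.    ,   1.    ]]), 'dist': array([-0.1887,  0.    ,  0.    ,  0.    ,  0.    ]), 'T': array([[-0.2251, -0.716 ,  0.6608,  1.338 ],
       [ 0.9743, -0.1647,  0.1534,  0.1379],
       [-0.001 ,  0.6784,  0.7347,  0.9275],
       [ 0.    ,  0.    ,  0.    ,  1.    ]])}
{'intrinsics': array([[369.6772,   0.    , 259.0735],
       [  0.    , 369.6772, 186.5461],
       [  0.    ,   0.    ,   1.    ]]), 'dist': array([-0.0614,  0.    ,  0.    ,  0.    ,  0.    ]), 'T': array([[ 0.0261,  0.9925, -0.1194,  0.4714],
       [-0.9996,  0.0247, -0.0137, -0.0469],
       [-0.0107,  0.1197,  0.9927,  0.8307],
       [ 0.    ,  0.    ,  0.    ,  1.    ]])}
[-0.0001  0.1211  0.9926 -0.0007] 0.1
```

View pics/top0.png

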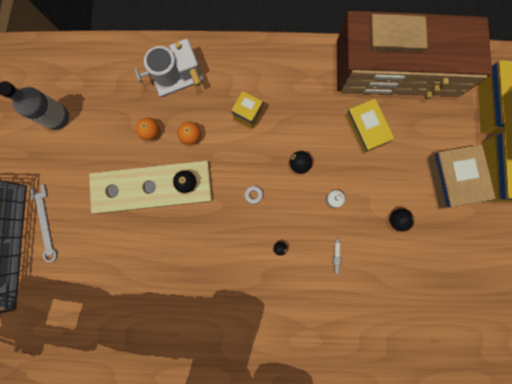

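View pics/scene0.png

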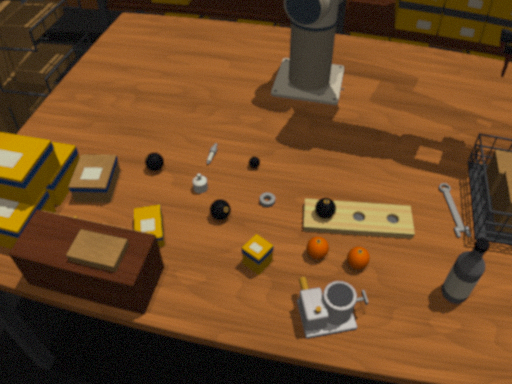

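The top view shows the large knobs at about (301,162) and (401,219), and the small one at (280,248). The seated knob is at (185,181), with empty dimples at (149,187) and (112,191). In the scene view the large knobs are at (220,210) and (154,161), and the dimples at (363,217) and (392,219). Next I'll measure these in both views.

```bash
cat > h.py <<'E'
from station import *
import cv2,numpy as np
np.set_printoptions(precision=4,suppress=True)
def ray(n,uv):
    c=camera_info(n); p=cv2.undistortPoints(np.array([[uv]],float),c["intrinsics"],c["dist"])[0,0]
    T=c["T"]; return T[:3,3],T[:3,:3]@np.array([p[0],-p[1],-1.])
def onz(n,uv,z):
    o,d=ray(n,uv); return (o+d*(z-o[2])/d[2])
def tri(a,b):
    A=np.zeros((3,3));v=np.zeros(3)
    for o,d in(a,b):
        d=d/np.linalg.norm(d);P=np.eye(3)-np.outer(d,d);A+=P;v+=P@o
    return np.linalg.solve(A,v)
def blob(im,uv,thr,r=20):
    u,v=uv; g=im.max(2)[v-r:v+r,u-r:u+r]; m=(g<thr).astype(np.uint8)
    cs,_=cv2.findContours(m,cv2.RETR_EXTERNAL,cv2.CHAIN_APPROX_NONE)
    c=min(cs,key=lambda c:(-cv2.pointPolygonTest(c,(float(r),float(r)),True)))
    (x,y),ax,an=cv2.fitEllipse(c)
    return (x+u-r,y+v-r),ax
E
cat > m.py <<'E'
from h import *
def measure(kn):
    ims={n:read_camera(n) for n in("top","scene")}
    for name,t,s,z,thr in kn:
        r=[]
        for n,uv in(("top",t),("scene",s)):
            c,ax=blob(ims[n],uv,thr); r.append(ray(n,c)); print(name,n,np.array(c),np.array(ax),onz(n,c,z))
        print("   tri",tri(*r))
    return ims
if __name__=="__main__":
    ims=measure([("k1",(301,162),(220,210),.026,50),("k2",(401,219),(154,161),.026,50),("seat",(185,181),(326,208),.039,50),
     ("d0",(149,187),(363,217),.018,110),("d1",(112,191),(392,219),.018,110),("small",(280,248),(254,162),.018,50)])
    im=ims["top"]; m=((im[:,:,1]>110)&(im[:,:,0]>140)).astype(np.uint8); m[:, 215:]=0; m[:150]=0; m[220:]=0
    cs,_=cv2.findContours(m,cv2.RETR_EXTERNAL,cv2.CHAIN_APPROX_SIMPLE)
    c=max(cs,key=cv2.contourArea); b=cv2.boxPoints(cv2.minAreaRect(c)); P=np.array([onz("top",p,.018) for p in b]); print(b,P,P.mean(0),[np.linalg.norm(P[i]-P[i-1]) for i in range(4)])
    a=cv2.resize(im[140:230,85:215],None,fx=3,fy=3); b=cv2.resize(im[140:230,280:410],None,fx=3,fy=3)
    cv2.imwrite("pics/crop.png",np.hstack([a,b])[:,:,::-1])
E
python3 m.py
```

```text
k1 top [301.0588 162.1621] [19.4579 21.4179] [ 0.6248 -0.1271  0.026 ]
k1 scene [219.1673 210.3173] [16.7254 20.3213] [ 0.6297 -0.1265  0.026 ]
   tri [ 0.6258 -0.1278  0.021 ]
k2 top [401.0468 219.3478] [20.8376 22.4418] [ 0.5039 -0.3472  0.026 ]
k2 scene [154.0617 162.1024] [16.25   16.6114] [ 0.5065 -0.3473  0.026 ]
   tri [ 0.504  -0.3485  0.0232]
seat top [184.4691 181.1699] [20.5927 21.357 ] [0.5744 0.1263 0.039 ]
seat scene [324.6891 208.8273] [17.6231 18.3092] [0.5781 0.1258 0.039 ]
   tri [0.5749 0.1264 0.0356]
d0 top [146.4695 187.8316] [6.2553 9.3049] [0.56   0.2158 0.018 ]
d0 scene [358.6927 215.7519] [5.9483 9.7003] [0.5636 0.2112 0.018 ]
   tri [0.5608 0.2138 0.016 ]
d1 top [111.7259 190.7963] [10.6175 10.9329] [0.5514 0.2946 0.018 ]
d1 scene [392.6161 217.9394] [6.0322 9.8723] [0.5521 0.2953 0.018 ]
   tri [0.5514 0.2953 0.017 ]
small top [279.7287 247.6871] [10.9575 12.4791] [ 0.4365 -0.084   0.018 ]
small scene [253.7799 162.6288] [ 8.3074 10.0306] [ 0.4407 -0.0843  0.018 ]
   tri [ 0.4364 -0.0848  0.0138]
[[ -0.4218 158.3474]
 [212.3751 151.2542]
 [214.4451 213.3519]
 [  1.6481 220.4451]] [[0.6203 0.5705 0.018 ]
 [0.6464 0.0714 0.018 ]
 [0.5073 0.061  0.018 ]
 [0.4768 0.5491 0.018 ]] [0.5627 0.313  0.018 ] [np.float64(0.14510918504905562), np.float64(0.4997946274179626), np.float64(0.13945490702584473), np.float64(0.48905928940859245)]
```

View pics/crop.png

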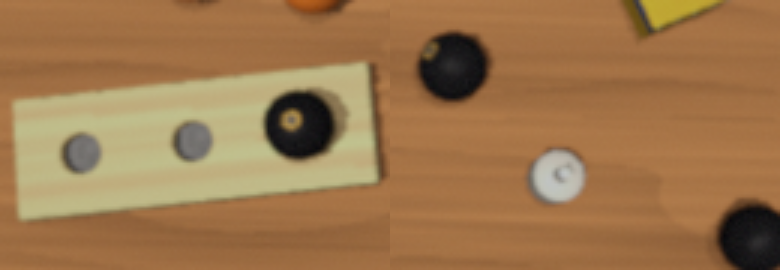

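The crop shows two clean empty dimples, with the brass inserts visible on the knobs. The seated knob and the far dimple measure 170 mm apart, as they should. I'll refine the knob and tray outlines with better masks.

```bash
cat > m2.py <<'E'
from h import *
def knob(im,uv,r=18,thr=65):
    u,v=uv; m=(im.max(2)[v-r:v+r,u-r:u+r]<thr).astype(np.uint8)
    cs,_=cv2.findContours(m,cv2.RETR_EXTERNAL,cv2.CHAIN_APPROX_NONE)
    c=cv2.convexHull(max(cs,key=cv2.contourArea)); (x,y),R=cv2.minEnclosingCircle(c); M=cv2.moments(c)
    return np.array([M["m10"]/M["m00"]+u-r,M["m01"]/M["m00"]+v-r]),R
if __name__=="__main__":
    t,s=read_camera("top"),read_camera("scene")
    for nm,a,b,z in(("k1",(301,162),(220,210),.026),("k2",(401,219),(154,161),.026),("seat",(185,181),(326,208),.039)):
        for thr in(50,65,80):
            ca,ra=knob(t,a,thr=thr);cb,rb=knob(s,b,thr=thr)
            print(nm,thr,ca,ra,cb,rb,onz("top",ca,z)[:2],onz("scene",cb,z)[:2],tri(ray("top",ca),ray("scene",cb)))
    for n,im,pt,ds in(("top",t,(130,195),((149,187),(112,191))),("scene",s,(345,225),((363,217),(392,219)))):
        hsv=cv2.cvtColor(im,cv2.COLOR_RGB2HSV); print(n,hsv[pt[1],pt[0]],im[pt[1],pt[0]],im[pt[1]+45,pt[0]])
        m=(im[:,:,2].astype(int)>.5*im[:,:,0]).astype(np.uint8)&(im[:,:,0]>130).astype(np.uint8)
        _,lab=cv2.connectedComponents(m,connectivity=4); m=(lab==lab[pt[1],pt[0]]).astype(np.uint8)
        cs,_=cv2.findContours(m,cv2.RETR_CCOMP,cv2.CHAIN_APPROX_NONE)
        c=max(cs,key=cv2.contourArea); h=cv2.convexHull(c)
        q=cv2.approxPolyDP(h,5,True)[:,0]; P=np.array([onz(n,p,.018)for p in q]); print(q.tolist(),P[:,:2],P.mean(0))
        for c in cs:
            if 20<cv2.contourArea(c)<400: e=cv2.fitEllipse(c); print("hole",e,onz(n,e[0],.018))
E
python3 m2.py
```

```text
k1 50 [300.7321 161.9424] 10.856388092041016 [219.6268 210.1542] 10.249753952026367 [ 0.6252 -0.1263] [ 0.6289 -0.1255] [ 0.626  -0.1267  0.0222]
k1 65 [300.7326 161.7298] 11.321760177612305 [219.5798 210.866 ] 11.401854515075684 [ 0.6257 -0.1263] [ 0.6311 -0.125 ] [ 0.6268 -0.1268  0.0204]
k1 80 [300.6411 161.8257] 11.5565767288208 [219.3142 211.4943] 12.020915031433105 [ 0.6255 -0.1261] [ 0.6332 -0.1251] [ 0.6271 -0.1271  0.0182]
k2 50 [401.0614 219.3031] 11.739377975463867 [154.0094 162.1569] 8.758020401000977 [ 0.504  -0.3473] [ 0.5068 -0.3473] [ 0.5041 -0.3486  0.0231]
k2 65 [401.0611 219.3089] 11.926960945129395 [154.0756 162.6579] 9.69818115234375 [ 0.5039 -0.3473] [ 0.5085 -0.3464] [ 0.5041 -0.349   0.0212]
k2 80 [400.9779 219.1911] 12.30878734588623 [153.9657 163.203 ] 10.623056411743164 [ 0.5042 -0.3471] [ 0.5106 -0.3459] [ 0.5045 -0.3495  0.0193]
seat 50 [184.4841 181.1864] 10.9278564453125 [324.7928 208.358 ] 9.68523120880127 [0.5743 0.1263] [0.5765 0.1259] [0.5747 0.1263 0.037 ]
seat 65 [184.505 181.292] 11.374772071838379 [324.8374 208.614 ] 10.046177864074707 [0.5741 0
[... 515 characters left out ...]
1360473632812, 186.79261779785156), (13.208361625671387, 13.860747337341309), 15.061237335205078) [0.5625 0.2115 0.018 ]
scene [ 19 122 203] [203 168 106] [88 54 23]
[[305, 201], [408, 206], [413, 234], [304, 226]] [[0.5456 0.0734]
 [0.504  0.3331]
 [0.5918 0.3473]
 [0.6249 0.084 ]] [0.5666 0.2094 0.018 ]
hole ((392.64581298828125, 217.99122619628906), (9.336071014404297, 12.642171859741211), 112.78531646728516) [0.5523 0.2954 0.018 ]
hole ((358.8095397949219, 215.65866088867188), (9.100342750549316, 12.996932983398438), 101.82524871826172) [0.5633 0.2114 0.018 ]
hole ((383.09466552734375, 209.46730041503906), (3.8583171367645264, 9.659719467163086), 88.97466278076172) [0.5297 0.2702 0.018 ]
```

Both views agree to about 2–4 mm. The knobs are at (0.626,-0.1265) and (0.504,-0.3475), and the dimples at (0.5627,0.2113) and (0.5517,0.2955). The dimple spacing measures 85 mm, as it should. Now I'll place the first knob.

```bash
cat > go.py <<'E'
from h import *
def q(phi):
    a=(phi+np.pi/2)/2; return [0,np.cos(a),np.sin(a),0]
def best(pos,phi):
    js=[(inverse_kinematics(pos,q(p)),p) for p in(phi,phi+np.pi,phi-np.pi)]
    js=[(j,p) for j,p in js if j is not None]
    return min(js,key=lambda t:abs(t[0][5]))[1]
T_PHI=np.arctan2(.0842,-.0111)-np.pi/2
def pickplace(k,d,H=.16):
    k=np.array(k);d=np.array(d)
    command_gripper(1.0); up=[*k,H]; move_pose(up,q(best(up,0.)))
    movel([*k,.008],v=.12); command_gripper(0.); print("grip",get_grip_width()*88,get_finger_force(),get_tcp_pos(),get_time())
    movel([*k,H],v=.2); print("lifted",get_grip_width()*88,get_finger_force())
    up=[*d,H]; move_pose(up,q(best(up,T_PHI)))
    movel([*d,.035],v=.2); hit=movel([*d,.020],v=.03,until_force=4); print("place",hit,get_tcp_pos(),get_ft_force())
    command_gripper(1.0); movel([*d,H],v=.15); print(get_time())
E
python3 - <<'E'
from go import *
pickplace((.6262,-.1266),(.5517,.2955))
for n in("top","scene"): cv2.imwrite(f"pics/{n}1.png",read_camera(n)[:,:,::-1])
E
```

```text
grip 43.83062551698081 27.08108425140381 [ 0.6259 -0.1266  0.008 ] 5.7833
lifted 43.294990809728574 26.49828851222992
place True [0.5519 0.2952 0.0209] [ 0.7387 -1.7106  4.8906]
11.45
```

View pics/scene1.png

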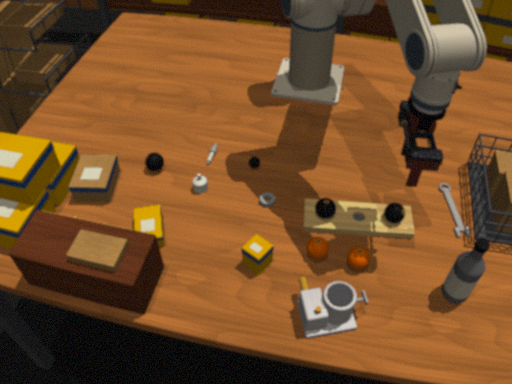

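The first knob now sits in the far dimple (394,212), and the second is still at (154,161). Now I'll place the second knob in the middle dimple.

```bash
python3 - <<'E'
from go import *
pickplace((.5042,-.3474),(.5627,.2113))
d=get_tcp_pos(); move_pose([.35,.45,.25],q(best([.35,.45,.25],0.)))
for n in("top","scene"): cv2.imwrite(f"pics/{n}2.png",read_camera(n)[:,:,::-1])
from m2 import knob
t,s=read_camera("top"),read_camera("scene")
for a,b in(((185,181),(326,208)),((148,185),(361,211)),((111,189),(394,212))):
    ca,ra=knob(t,a);cb,rb=knob(s,b); print(ca,ra,cb,rb,onz("top",ca,.039)[:2],onz("scene",cb,.039)[:2],tri(ray("top",ca),ray("scene",cb)))
print(get_time())
E
```

```text
grip 43.42710745571454 27.275444269180298 [ 0.5039 -0.3473  0.008 ] 16.2667
lifted 43.54273207440085 26.386438608169556
place True [0.5628 0.2117 0.0208] [-0.7373  1.7577  3.9464]
22.3833
[184.4301 181.3035] 11.236202239990234 [324.8541 208.5852] 10.041583061218262 [0.5741 0.1264] [0.5772 0.1261] [0.5745 0.1266 0.0361]
[146.0765 185.4112] 11.401854515075684 [359.7966 210.1979] 10.78909969329834 [0.563  0.2102] [0.5634 0.2106] [0.563  0.2105 0.0385]
[107.9931 189.8062] 11.552369117736816 [393.6721 212.4607] 10.547611236572266 [0.5512 0.2943] [0.5523 0.2936] [0.5514 0.2941 0.0383]
23.8417
```

View pics/scene2.png

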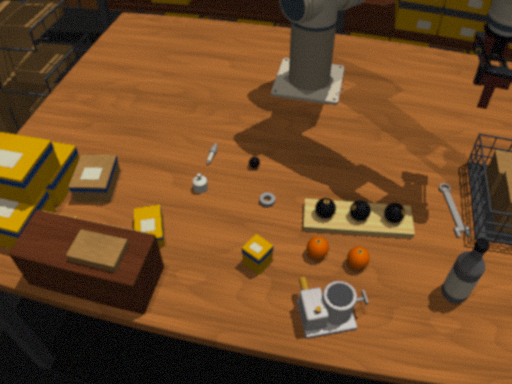

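View pics/top2.png

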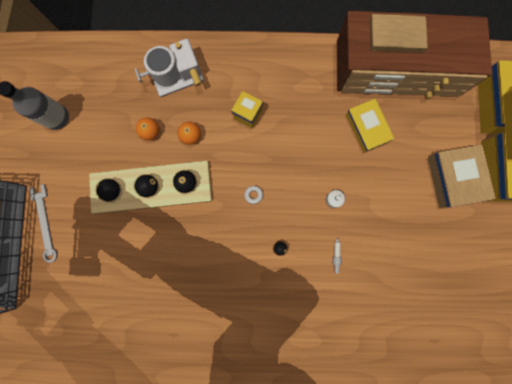

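All three knobs sit in line: top view (184,181), (146,185), (108,190), 85 mm apart, with centres at a height of about 38 mm. The small knob hasn't moved and the arm is clear of everything.

```bash
python3 -c "
from station import *
print(job_done())"
```

```text
the job is handed in; nothing more can be done
None
```

Both large knobs are seated in the two empty dimples, the seated knob and the small one were left where they were, and the job was handed in at about 24 s.

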